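# Show an objective's front lens to the inspection camera

## Robot

A 6-joint arm with a two-finger parallel gripper is mounted at the origin on the work surface. World frame = base frame: x ahead of the robot, y to its left, z up, the work surface at z = 0. Lengths are in mm, angles in rad, forces in N, time in s.
With the tool pointing down it reaches from about 350 to 975 mm from the base axis. Payload 17.4 kg.
Tool frame: the origin (TCP) lies on the centre line of the jaws, within the pads' length; the fingertips stand ctrl.nose_length ahead of it and the grasp point (between the pads) lies 5 mm behind it (ctrl.nose_length is the distance from the TCP to the fingertips, in mm); z points along the fingers, x is the direction in which the jaws open and shut, and the axes are right-handed (so a half turn about z gives the same grasp; the last joint's range is limited). The gripper opens to 85 mm and grips with 20 to 120 N. Pads are 22 mm wide; open, the fingers measure 114 mm over their backs; the gripper's body (76 mm by 85 mm) begins 54 mm behind the grasp point. The pads swing forward as they close: fully open they stand 13 mm farther back than shut.
Start: joints at [-1.19, 0.116, 1.442, -0, 1.584, -0.038], TCP at [274.49, -616.675, 245.303] pointing down, gripper open.
Joint ranges: [-2.83, 2.83], [-0.83, 2.19], [0.07, 2.5], [-1.14, 4.28], [0.01, 3], [-2.97, 2.97]. Speed limits (rad/s): [1.89, 1.89, 2.22, 3.14, 3.14, 3.14].

## Interface

Orientations are given as a unit quaternion [w, x, y, z].
In Python, from cell import monitor, camera, camera_params, ctrl, finder gives the robot as it stands.
- The arm moves only by the tool jog_arm, never from a script. Its argument "steps" is a list of rows, each a list of 3 entries, a list of its own where there are three numbers: the shift along the tool's x, y, z in cm, then the turn, a rotation vector about the tool's x, y, z in degrees, then the closure, from -1 (fully open) to 1 (shut), so that 0 is half open. A call has 1 to 20 rows; each row shifts and turns the commanded pose from where the row before left it, along the tool's axes as they then stand; what a row does not reach is not made up. A row lasts 1/12 s, in which the tool goes at most 41.7 mm and 7.16 degrees, less where a joint would pass 70% of its speed; a pose out of reach is approached as far as the arm can. A call is refused whole if a number of a shift passes 4.17 or a number of a turn 7.16, either way. A call with a gripper value outside its range is refused whole. The fingers move at their own pace and stop on an object; "newtons" is the grip in N (left out, the last holds). Time passes only in rows, so rows that do not move let the fingers close. It gives the time, the measured TCP pose, the force and the opening at its end, in the units of the state.
- monitor.get_obs(): the state, without advancing time (a new reading comes with each control period).
- camera(name): name is "side" or "top" or "wrist"; returns (picture, depth): 384x512x3 uint8, blue, green, red; 384x512 float32, mm along the optical axis (not along the pixel's ray), 0 where there is no reading.
- camera_params(name): a dict with "fx", "fy", "cx", "cy" (pixels), "dist_coeffs" ([k1, k2, p1, p2, k3] as OpenCV has them; the pictures are not rectified), "cam_to_world" (4x4, takes a point from camera to world coordinates). Camera axes: x right, y up, looking along -z (the intrinsics and any distortion apply to the point x, -y, -z); pixel columns grow to the right and rows downward; lengths in mm; the calibration is good to about 2 mm. A picture is of the moment at which its call begins: read the wrist's pose just before it. camera_params takes no time and is no camera call; for the wrist camera it gives the pose at the moment of the call.
- ctrl.finish_job(): hands the job in, once; it reports no verdict.
Trained networks look in the newest picture that a camera, given by its name, has taken for a name from the list of things; names that differ only in an ending like _2 or _b are one class to them, and where a whole thing is asked for, a point or a joint stands for the part that bears it (a point fixed in the world has none). Each returns a list of dicts, best first, with "confidence" (0 to 1); they miss things now and then, are a little off and sometimes report something else, mostly with a low value. They report only what shows in the picture. A call takes as long as a camera call. They do not tell look-alikes from the thing itself.
- finder.find_in(camera, thing): "rect" ([left, top, width, height] in pixels, round what is visible of it).
- finder.place_of(camera, thing): "uv" ([column, row] in pixels: a listed point, or the origin of a listed thing).
The state is a dict: "clock": time; "qpos": joint angles; "dq": joint speeds; "joint_efforts": joint torques, N m; "ee_pos": TCP position; "tool_rot": TCP orientation; "wrist_force": force on the tool from outside, world axes, zero at the start; "moment": the same for the moment, N m; "opening": opening from 0.0 (shut) to 1.0 (fully open).
Only numpy, scipy, OpenCV 4.12 (cv2) and the standard library are available. Lean on these libraries where they do the work, as an engineer would, in place of code of your own. Each camera call takes 0.05 s, during which the arm holds its last target.

## Task

Pick the longest of the three microscope objectives out of its cradle and present it in the air to the inspection camera: in line with the camera's slanting line of sight, its narrow lens end towards the camera, the front lens at the focus point 70 mm in front of the camera's glass. Finish while holding it there, steady. Do not bump the camera or its stand, and leave the other two objectives, the bottle, the dish and the beaker where they are.

Things in the scene. Friction and masses are not known exactly. Their poses are not given: they have to be found in the camera images.
- objective_long: The longest steel microscope objective, 63 mm long in all, 140 g: barrel 28 mm in diameter, 40 mm long; thread at -x 20 mm in diameter, 5 mm long; nose at +x 18 mm long, tapering to 17 mm, with the front lens. Lies on its side in a cradle. Origin: on the axis at the middle of the 28 mm barrel; x: axis, towards the lens; z up as it lies. The three lie in any order
- objective_long_lens (a point): centre of the front lens of the longest objective: on its axis, 38 mm from the objective's origin along its +x
- objective_medium: The middle steel microscope objective, 48 mm long in all, 124 g: barrel 28 mm in diameter, 32 mm long; thread at -x 20 mm in diameter, 5 mm long; nose at +x 11 mm long, tapering to 17 mm, with the front lens. Lies on its side in a cradle. Origin: on the axis at the middle of the 28 mm barrel; x: axis, towards the lens; z up as it lies.
- objective_short: The shortest steel microscope objective, 36 mm long in all, 112 g: barrel 28 mm in diameter, 26 mm long; thread at -x 20 mm in diameter, 5 mm long; nose at +x 5 mm long, tapering to 17 mm, with the front lens. Lies on its side in a cradle. Origin: on the axis at the middle of the 28 mm barrel; x: axis, towards the lens; z up as it lies.
- tray: fixed white tray, plate 110 (x) by 280 (y) by 10 mm, three black cradles 90 mm apart along y: V saddles at x = -9 and +9 mm, 25 mm wide, so fingers pass down beside the 28 mm barrel. They hold the barrels' axes 37 mm above the table, along the tray's x, lenses towards +x. Each barrel's middle is within 2 mm of x = 0. Origin: centre of the underside
- camera_stand: fixed camera stand: steel base plate 130 by 130 by 16 mm, column 22 mm in diameter, 365 mm high; the head is clamped at a height that differs by up to 70 mm from run to run. Origin: at table level, 100 mm in front (-x) of the column's axis, under the camera; -x roughly faces the robot
- camera: inspection camera on the stand: lens barrel 48 mm in diameter and white housing, 110 mm long in all, looking 30 degrees below level, roughly towards the robot. Origin: centre of the front glass; x runs back along the barrel, 30 degrees upwards (it looks along -x); y is level. A well presented objective has its own x parallel to this x
- focus (a point): the focus point: an empty point in the air on the camera's axis, 70 mm in front of its glass; 165 to 235 mm above the table
- bottle: amber bottle with cap, 52 mm in diameter, 90 mm tall, upright; origin: centre of its underside. A bystander
- dish: closed clear petri dish, 92 mm in diameter, 16 mm high; origin: centre of its underside. A bystander
- beaker: glass beaker, 68 mm in diameter, 80 mm tall; origin: centre of its underside. A bystander
Not all that is in view belongs to the job. Leave any green look-alike of the objective_medium alone. What is shaped like the objective_long but orange or purple is not meant.

How it is judged:
By the outcome, as a careful person would: the job done as asked, in the order asked, and still so for the second after the job is handed in, while the arm keeps its last pose, push and grip.
It also fails if it takes over 32 s, if anything falls off the work surface, if the arm or the gripper's body presses on something with over 40 N, if the wrist force passes 120 N, or if a joint passes its speed limit or range.

## Working session

There is one attempt and no reset: what is moved stays moved. The work goes in short steps, Python scripts to look and compute and a tool call to move; the robot and the scene stay as the last step left them, time stands still between calls to the robot, and variables do not carry over. Pictures are saved under pics/ and viewed, and the job is handed in when it is done.

Besides the shell and the picture viewer there is one more tool, called after "Request:" as name(argument=value, ...) on one line, values as JSON. jog_arm: Moves the arm, as the interface text tells. Its arguments: {"type":"object","properties":{"steps":{"type":"array","items":{"type":"array"}},"newtons":{"type":"number"}},"required":["steps"]}

```bash
ls; mkdir -p pics
cat > h.py <<'E'
import numpy as np, cv2
from cell import monitor, camera, camera_params, ctrl, finder
from scipy.spatial.transform import Rotation as R
def q2R(q): return R.from_quat([q[1],q[2],q[3],q[0]]).as_matrix()
def ray(p,uv):
    K=np.array([[p['fx'],0,p['cx']],[0,p['fy'],p['cy']],[0,0,1.]])
    u=cv2.undistortPoints(np.array([[uv]],float),K,np.array(p['dist_coeffs'],float))[0,0]
    T=np.array(p['cam_to_world']); d=T[:3,:3]@np.array([u[0],-u[1],-1.])
    return T[:3,3],d   # point = o + d*depth
def proj(p,X):
    K=np.array([[p['fx'],0,p['cx']],[0,p['fy'],p['cy']],[0,0,1.]])
    T=np.array(p['cam_to_world']); c=T[:3,:3].T@(np.array(X,float)-T[:3,3])
    return cv2.projectPoints(np.array([[c[0],-c[1],-c[2]]]),np.zeros(3),np.zeros(3),K,np.array(p['dist_coeffs'],float))[0].ravel()
def at(p,uv,dep): o,d=ray(p,uv); return o+d*dep
def tri(rays):
    A=np.zeros((3,3));b=np.zeros(3)
    for o,d in rays:
        d=d/np.linalg.norm(d);M=np.eye(3)-np.outer(d,d);A+=M;b+=M@o
    X=np.linalg.solve(A,b)
    return X,[np.linalg.norm(np.cross(X-o,d/np.linalg.norm(d))) for o,d in rays]
E
python3 - <<'E'
from h import *
s=monitor.get_obs();print(s, ctrl.nose_length)
for c in ['side','top','wrist']:
    p=camera_params(c);im,d=camera(c);cv2.imwrite(f'pics/{c}0.png',im);np.save(f'pics/{c}0.npy',d)
    print(c,np.round(p['cam_to_world'],3).tolist(),p['fx'],p['dist_coeffs'])
    for t in ['objective_long','objective_medium','objective_short','tray','camera_stand','camera','bottle','dish','beaker']:
        r=finder.place_of(c,t);print(t,[(np.round(x['uv'],1).tolist(),round(x['confidence'],2)) for x in r[:4]])
    for t in ['objective_long_lens','focus']:
        r=finder.place_of(c,t);print(t,[(np.round(x['uv'],1).tolist(),round(x['confidence'],2)) for x in r[:4]])
E
```

```text
pics
{'clock': 0.0, 'qpos': array([-1.18978859e+00,  1.16502540e-01,  1.44226309e+00, -4.96389182e-06,
        1.58402903e+00, -3.78105716e-02]), 'dq': array([-5.32460372e-04,  7.51425091e-04,  1.64474805e-03,  6.27973350e-04,
       -2.31623964e-05,  3.91968503e-04]), 'joint_efforts': array([-1.13861846e-03, -7.31994224e+01, -6.32494926e+01, -1.05164427e-04,
        6.42365092e-03, -4.56455336e-05]), 'ee_pos': array([ 274.42690331, -616.49978332,  244.55236156]), 'tool_rot': array([-3.44135549e-04,  8.38653865e-01, -5.44664423e-01, -4.92728624e-04]), 'wrist_force': array([0.0399349 , 0.25570908, 0.76656278]), 'moment': array([-0.01061397,  0.01822966, -0.02362457]), 'opening': 0.9997164168089241} 14.0
side [[-0.988, 0.115, -0.104, 437.37], [-0.154, -0.684, 0.713, 670.632], [0.01, 0.72, 0.694, 829.118], [0.0, 0.0, 0.0, 1.0]] 363.90746400820797 [-0.11893233  0.          0.          0.          0.        ]
objective_long [([251.1, 290.5], 0.85), ([304.6, 336.8], 0.81), ([187.5, 307.7], 0.79)]
objective_medium [([259.1, 234.8], 0.54), ([257.0, 267.7], 0.51)]
objective_short [([238.7, 32
[... 726 characters left out ...]
, 0.45)]
tray [([168.3, 218.9], 0.73)]
camera_stand []
camera [([332.0, 161.0], 0.55), ([162.4, 219.8], 0.2)]
bottle [([367.3, 255.7], 0.52)]
dish [([277.4, 261.5], 0.56)]
beaker [([208.1, 142.8], 0.87)]
objective_long_lens [([146.2, 184.9], 0.71), ([128.6, 274.6], 0.59), ([167.3, 199.5], 0.51), ([193.9, 221.1], 0.18)]
focus [([166.2, 219.9], 0.58)]
wrist [[0.406, 0.872, 0.274, 345.178], [-0.914, 0.388, 0.122, -585.34], [-0.0, -0.3, 0.954, 373.92], [0.0, 0.0, 0.0, 1.0]] 277.2094911599863 [0.01325049 0.         0.         0.         0.        ]
objective_long []
objective_medium []
objective_short []
tray []
camera_stand []
camera []
bottle []
dish []
beaker []
objective_long_lens []
focus []
```

View pics/side0.png

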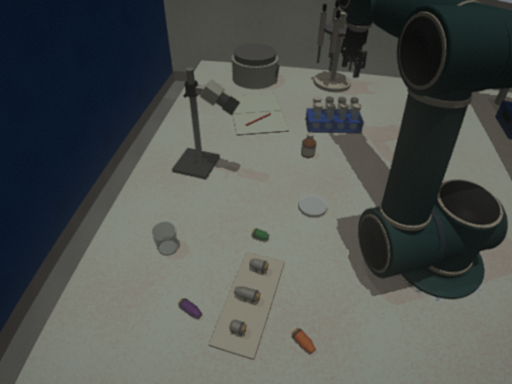

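View pics/top0.png

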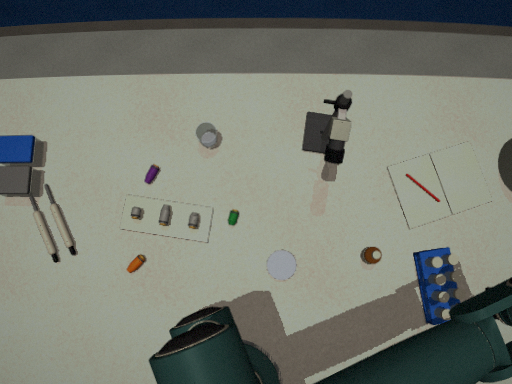

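Run:
```python
import cv2
a=cv2.imread('pics/side0.png')[210:380,150:340];cv2.imwrite('pics/sc.png',cv2.resize(a,None,fx=4,fy=3.5,interpolation=2)[:600])
a=cv2.imread('pics/top0.png')[150:300,90:270];cv2.imwrite('pics/tc.png',cv2.resize(a,None,fx=4,fy=4,interpolation=2))
```

```text
(no output)
```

View pics/sc.png

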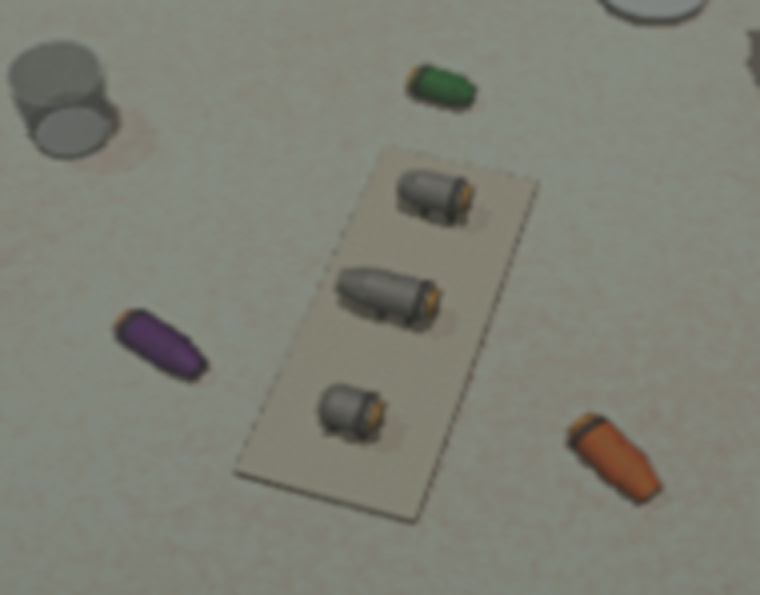

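View pics/tc.png

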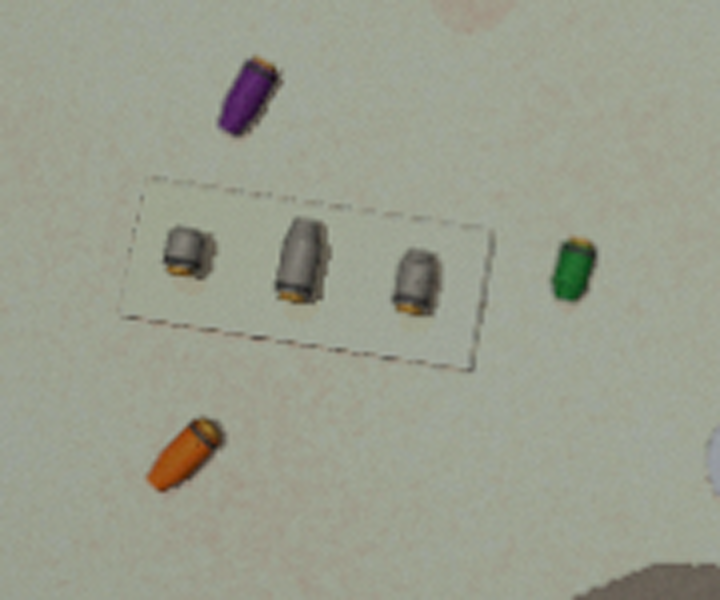

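Candidates for the long objective, in top-view pixels:
- Steel centre (165,215).
- Steel left (136,212), short.
- Steel right (194,220), medium.
- Purple (152,174).
- Orange (136,264).
- Green (234,217).

The crops show the centre steel one is clearly the longest of the three, at (248,294) in the side view, with its nose towards world +x. Now I'll measure it.

Run:
```python
from h import *
pt,ps=camera_params('top'),camera_params('side')
dt,ds=np.load('pics/top0.npy'),np.load('pics/side0.npy')
def show(n,ut,us):
    X,e=tri([ray(pt,ut),ray(ps,us)]);print(n,np.round(X,1),np.round(e,1))
# thread/lens end approx from crops
show('origin',(165.8,216.4),(251,291))
show('lens',(90+306/4,150+218/4),(150+340/4,210+282/3.5))
show('threadend',(90+293/4,150+299/4),(150+434/4,210+300/3.5))
for n,uv in [('L',(165,215)),('m',(194,220)),('s',(136,212))]:
    u,v=uv;print(n,np.round(at(pt,uv,dt[v,u]),1))
R0=q2R(monitor.get_obs()['tool_rot']);print(np.round(R0,2))
def cloud(p,d,c0,c1,r0,r1,im):
    out=[]
    K=np.array([[p['fx'],0,p['cx']],[0,p['fy'],p['cy']],[0,0,1.]])
    vv,uu=np.mgrid[r0:r1,c0:c1]; z=d[r0:r1,c0:c1].ravel()
    u=cv2.undistortPoints(np.stack([uu.ravel(),vv.ravel()],1).astype(float)[:,None],K,np.array(p['dist_coeffs']))[:,0]
    T=np.array(p['cam_to_world']);P=np.stack([u[:,0],-u[:,1],-np.ones(len(u))],1)*z[:,None]
    return (P@T[:3,:3].T+T[:3,3]),im[r0:r1,c0:c1].reshape(-1,3),np.stack([uu.ravel(),vv.ravel()],1),z>0
for n,p,d,b in [('top',pt,dt,(300,365,85,185)),('side',ps,ds,(170,250,60,180))]:
    P,c,uv,ok=cloud(p,d,*b,cv2.imread(f'pics/{n}0.png'))
    m=ok&(P[:,2]>100);print(n,m.sum());
    np.save(f'pics/cl_{n}.npy',np.hstack([P[m],c[m],uv[m]]))
    for r in np.hstack([P[m],c[m],uv[m]])[::max(1,m.sum()//40)]: print(np.round(r).astype(int).tolist())
for n,im,b in [('s',cv2.imread('pics/side0.png'),(60,190,165,255)),('t',cv2.imread('pics/top0.png'),(85,190,290,370))]:
    cv2.imwrite(f'pics/cam{n}.png',cv2.resize(im[b[0]:b[1],b[2]:b[3]],None,fx=4.5,fy=4.5,interpolation=2))
```

```text
origin [507.6 208.5  39.5] [2.4 2.4]
lens [546.4 209.3  31.6] [1.2 1.2]
threadend [485.2 216.3  35.3] [0.2 0.2]
L [513.  208.7  50.7]
m [497.8 119.8  54.7]
s [521.9 298.3  49.8]
[[ 0.41 -0.91 -0.  ]
 [-0.91 -0.41  0.  ]
 [-0.   -0.   -1.  ]]
top 1334
[778, -278, 363, 128, 140, 139, 345, 90]
[766, -274, 367, 109, 117, 120, 344, 94]
[762, -289, 365, 110, 119, 121, 350, 96]
[778, -244, 305, 87, 99, 94, 327, 99]
[766, -272, 330, 33, 39, 38, 340, 100]
[759, -284, 342, 35, 38, 39, 346, 101]
[770, -247, 300, 60, 66, 63, 328, 103]
[759, -288, 323, 28, 29, 31, 346, 104]
[755, -289, 319, 17, 15, 19, 346, 106]
[759, -299, 295, 53, 57, 55, 348, 108]
[744, -277, 313, 131, 138, 148, 341, 111]
[761, -278, 245, 37, 39, 42, 336, 114]
[730, -276, 315, 141, 151, 155, 341, 116]
[724, -280, 316, 143, 154, 156, 343, 118]
[714, -267, 331, 120, 139, 140, 339, 120]
[764, -272, 172, 40, 43, 43, 329, 122]
[706, -267, 330, 119, 138, 140, 339, 123]
[704, -291, 330, 123, 140, 141, 349, 124]
[701, -253, 323, 125, 142, 144, 333, 126]
[697, -272, 326, 121, 139, 140, 341, 127]
[696, -290, 323, 120, 139, 141, 348, 128
[... 1681 characters left out ...]
]
[761, -270, 275, 40, 43, 43, 193, 98]
[634, -267, 288, 74, 83, 80, 234, 98]
[639, -261, 288, 34, 38, 37, 232, 99]
[646, -253, 288, 36, 39, 39, 229, 100]
[651, -249, 287, 39, 41, 41, 227, 101]
[661, -250, 282, 42, 44, 44, 224, 102]
[663, -246, 281, 40, 43, 42, 223, 103]
[650, -243, 281, 36, 40, 39, 227, 104]
[628, -251, 274, 35, 39, 38, 235, 105]
[662, -243, 269, 37, 40, 39, 223, 107]
[765, -271, 235, 44, 48, 46, 193, 109]
[771, -275, 225, 43, 47, 46, 192, 111]
[650, -251, 245, 88, 96, 94, 228, 113]
[770, -275, 200, 45, 49, 48, 193, 118]
[763, -278, 180, 48, 51, 51, 196, 123]
[761, -276, 158, 47, 50, 50, 197, 129]
[766, -274, 135, 50, 54, 53, 196, 135]
[758, -285, 108, 78, 85, 83, 200, 140]
```

View pics/cams.png

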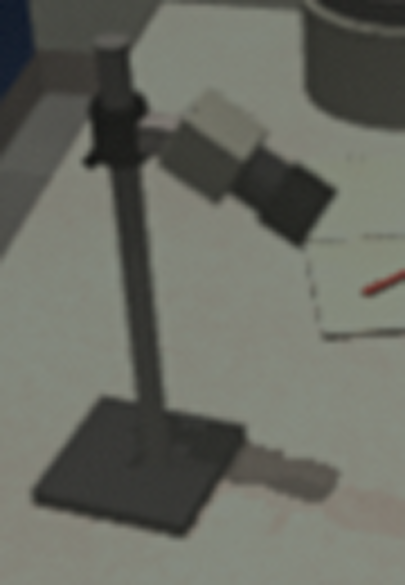

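View pics/camt.png

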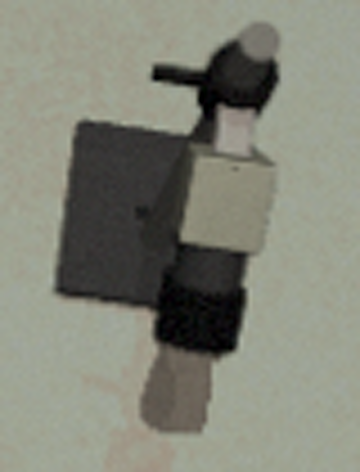

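```bash
cat > fit.py <<'E'
from h import *
from scipy.optimize import least_squares
A=np.load('pics/cl_top.npy');B=np.load('pics/cl_side.npy');
def axes(yaw,pit=np.radians(30)):
    ax=np.array([np.cos(yaw)*np.cos(pit),np.sin(yaw)*np.cos(pit),np.sin(pit)])
    y=np.array([-np.sin(yaw),np.cos(yaw),0]);return ax,y,np.cross(ax,y)
def fit(sets,fixp=True):
    P=np.vstack(sets); 
    # front ring: dark, x<672,
    def loc(v,P):
        ax,y,z=axes(v[0],np.radians(v[3]) if not fixp else np.radians(30)); c=np.array([640,v[1],v[2]])
        d=P-c;return d@ax,d@y,d@z
    v=np.array([-0.15,-258,262,30.])
    for it in range(15):
        a,b,c=loc(v,P);r=np.hypot(b,c)
        m=(a>-16)&(a<8)&(abs(r-24)<(12 if it<4 else 5))
        f=lambda w:(lambda q:np.hypot(q[1],q[2])-24)(loc(w,P[m]))
        s=least_squares(f,v,loss='soft_l1');v=s.x
    a,b,c=loc(v,P);r=np.hypot(b,c)
    k=(r<26)&(a<30)&(a>-45)
    print(len(P),'yaw',round(np.degrees(v[0]),2),'pit',v[3] if not fixp else 30,np.round(v[1:3],1),'n',m.sum(),'rms',np.sqrt(np.mean(f(v)**2)).round(2),'front a pct',np.percentile(a[k],[0,.5,1,2,5]).round(1))
    print(np.histogram(a[k],bins=np.arange(-40,0,2)))
    print('pt at a=0',v)
    return v
if __name__=='__main__':
    for s in ([A[:,:3],B[:,:3]],[A[:,:3]],[B[:,:3]]):
        fit(s)
    fit([A[:,:3],B[:,:3]],False)
    # column
    for n,C in(('t',A),('s',B)):
        P=C[:,:3];m=(P[:,2]>120)&(P[:,2]<250)&(abs(P[:,0]-770)<30)&(abs(P[:,1]+275)<30)
        Q=P[m];s=least_squares(lambda w:np.hypot(Q[:,0]-w[0],Q[:,1]-w[1])-11,[770,-275],loss='soft_l1');print('col',n,m.sum(),s.x,np.sqrt(np.mean(s.fun**2)))
    # housing y extents
    P=np.vstack([A,B]);P=P[(P[:,3]>100)&(P[:,0]<715)&(P[:,0]>660)]
    print('housing white',len(P),P[:,:3].min(0),P[:,:3].max(0))
E
python3 fit.py
python3 - <<'E'
from h import *
# base plate yaw and edges from top via depth
p=camera_params('top');d=np.load('pics/top0.npy');im=cv2.imread('pics/top0.png')
g=im.max(2);m=((g<75)).astype(np.uint8);m[:, :295]=0;m[:,360:]=0;m[:100]=0;m[165:]=0
pts=[]
for v in range(100,165):
  for u in range(295,360):
    if m[v,u] and d[v,u]>0:
      X=at(p,(u,v),d[v,u])
      if 5<X[2]<30: pts.append(X)
pts=np.array(pts,np.float32);print(len(pts),np.median(pts[:,2]),pts.min(0),pts.max(0))
print(cv2.minAreaRect(pts[:,:2]))
# left edge of the plate
E
```

```text
2797 yaw -9.53 pit 30 [-263.8  262.7] n 265 rms 1.61 front a pct [-13.6 -12.9 -12.3 -11.8 -10.6]
(array([ 0,  0,  0,  0,  0,  0,  0,  0,  0,  0,  0,  0,  0,  8, 24, 24, 21,
       24, 24]), array([-40, -38, -36, -34, -32, -30, -28, -26, -24, -22, -20, -18, -16,
       -14, -12, -10,  -8,  -6,  -4,  -2]))
pt at a=0 [-1.66305420e-01 -2.63795461e+02  2.62663657e+02  3.00000000e+01]
1334 yaw -10.25 pit 30 [-263.3  262.9] n 150 rms 1.56 front a pct [-13.7 -12.7 -12.  -11.6 -10.2]
(array([ 0,  0,  0,  0,  0,  0,  0,  0,  0,  0,  0,  0,  0,  3, 14, 11, 12,
       15, 15]), array([-40, -38, -36, -34, -32, -30, -28, -26, -24, -22, -20, -18, -16,
       -14, -12, -10,  -8,  -6,  -4,  -2]))
pt at a=0 [-1.78934957e-01 -2.63340375e+02  2.62859865e+02  3.00000000e+01]
1463 yaw -8.03 pit 30 [-264.2  262.3] n 115 rms 1.63 front a pct [-12.4 -12.3 -12.3 -11.5 -10.7]
(array([ 0,  0,  0,  0,  0,  0,  0,  0,  0,  0,  0,  0,  0,  4,  9, 11,  9,
       11,  7]), array([-40, -38, -36, -34, -32, -30, -28, -26, -24, -22, -20, -18, -16,
       -14, -12, -10,  -8,  -6,  -4,  -2]))
pt at a=0 [-1.40145803e-01 -2
[... 314 characters left out ...]
-18, -16,
       -14, -12, -10,  -8,  -6,  -4,  -2]))
pt at a=0 [-1.64478692e-01 -2.63829194e+02  2.62664578e+02  2.89230076e+01]
col t 48 [ 767.88913467 -283.3553753 ] 0.6796137239696974
col s 229 [ 766.97807446 -283.54594843] 1.7250524263117584
housing white 417 [ 666.93146759 -297.15090852  302.14583166] [ 714.17594777 -247.06722927  333.47465392]
844 15.686134 [ 715.6957    -307.7628       7.7337203] [ 853.8131   -214.56203    28.652975]Traceback (most recent call last):
  File "<stdin>", line 12, in <module>
cv2.error: OpenCV(4.12.0) /io/opencv/modules/imgproc/src/convhull.cpp:143: error: (-215:Assertion failed) total >= 0 && (depth == CV_32F || depth == CV_32S) in function 'convexHull'
```

The depth fit puts the inspection camera's glass near (629,-262,256), with yaw about -9° and 30° pitch. That makes the focus about (569,-252,221), which is inside the stated 165–235 mm range. The objective sits near (508,209,37). I'll move over the tray.

Request:
jog_arm(steps=[[[-2.74, -2.28, 0.2], [0, 0, 0], -0.3], [[-2.74, -2.28, 0.2], [0, 0, 0], -0.3], [[-2.74, -2.28, 0.2], [0, 0, 0], -0.3], [[-2.74, -2.28, 0.2], [0, 0, 0], -0.3], [[-2.74, -2.28, 0.2], [0, 0, 0], -0.3], [[-2.74, -2.28, 0.2], [0, 0, 0], -0.3], [[-2.74, -2.28, 0.2], [0, 0, 0], -0.3], [[-2.74, -2.28, 0.2], [0, 0, 0], -0.3], [[-2.74, -2.28, 0.2], [0, 0, 0], -0.3], [[-2.74, -2.28, 0.2], [0, 0, 0], -0.3], [[-2.74, -2.28, 0.2], [0, 0, 0], -0.3], [[-2.74, -2.28, 0.2], [0, 0, 0], -0.3], [[-2.74, -2.28, 0.2], [0, 0, 0], -0.3], [[-2.74, -2.28, 0.2], [0, 0, 0], -0.3], [[-2.74, -2.28, 0.2], [0, 0, 0], -0.3], [[-2.74, -2.28, 0.2], [0, 0, 0], -0.3], [[-2.74, -2.28, 0.2], [0, 0, 0], -0.3], [[-2.74, -2.28, 0.2], [0, 0, 0], -0.3], [[-2.74, -2.28, 0.2], [0, 0, 0], -0.3], [[-2.74, -2.28, 0.2], [0, 0, 0], -0.3]])

```text
clock: 3.47
ee_pos: [468.3, 71.3, 205.5]
tool_rot: [-0.0, 0.839, -0.545, 0.0]
wrist_force: [1.0, -1.3, -0.6]
opening: 0.65
```

Request:
jog_arm(steps=[[[-2.7, -2.3, 0.5], [0, 0, 0], -0.3], [[-2.7, -2.3, 0.5], [0, 0, 0], -0.3], [[-2.7, -2.3, 0.5], [0, 0, 0], -0.3], [[-2.7, -2.3, 0.5], [0, 0, 0], -0.3], [[0, 0, 0], [0, 0, 6], -0.3], [[0, 0, 0], [0, 0, 6], -0.3], [[0, 0, 0], [0, 0, 6], -0.3], [[0, 0, 0], [0, 0, 6], -0.3], [[0, 0, 0], [0, 0, 6], -0.3], [[0, 0, 0], [0, 0, 0], -0.3], [[0, 0, 0], [0, 0, 0], -0.3]])

```text
clock: 4.38
ee_pos: [508.4, 205.5, 185.4]
tool_rot: [0.0, -0.67, 0.742, -0.0]
wrist_force: [-1.1, -0.6, 1.1]
opening: 0.65
```

Run:
```python
from h import *
s=monitor.get_obs();print(s['clock'],s['ee_pos'],np.round(q2R(s['tool_rot']),3).tolist(),s['qpos'])
p=camera_params('wrist');im,d=camera('wrist');cv2.imwrite('pics/w1.png',im);np.save('pics/w1.npy',d)
import pickle;pickle.dump((s,p),open('pics/w1.pkl','wb'))
im,d=camera('top');cv2.imwrite('pics/t1.png',im);np.save('pics/t1.npy',d)
for t in ['objective_long','objective_long_lens','objective_medium','objective_short','tray']:
    print(t,[(np.round(x['uv'],1).tolist(),round(x['confidence'],2)) for x in finder.place_of('wrist',t)])
```

```text
4.3833 [508.36898424 205.49224427 185.39980963] [[-0.101, -0.995, 0.0], [-0.995, 0.101, 0.0], [-0.0, -0.0, -1.0]] [ 3.37599660e-01 -1.39454846e-01  1.79192952e+00  3.31316384e-05
  1.48895261e+00  2.00989787e+00]
objective_long [([180.7, 35.2], 0.93), ([245.9, 182.5], 0.72), ([194.7, 284.3], 0.67)]
objective_long_lens [([171.5, 75.6], 0.96), ([251.5, 142.5], 0.91)]
objective_medium [([445.0, 153.0], 0.73), ([161.7, 180.0], 0.69), ([336.4, 183.9], 0.56)]
objective_short [([162.0, 179.8], 0.79)]
tray [([249.0, 173.0], 0.67)]
```

View pics/w1.png

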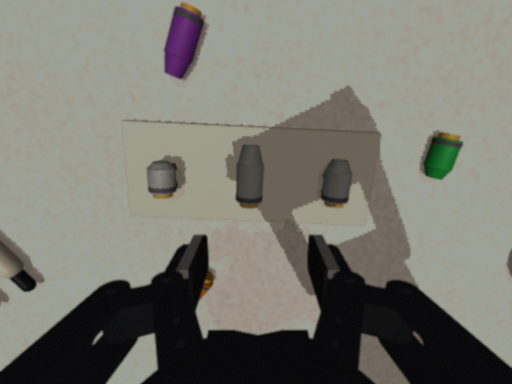

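The wrist view shows the grey long objective from (249,146) at the lens to (249,208) at the thread. The short one is at (161,178) and the medium at (337,183). I'll fit the barrel and the tray edges.

Run:
```python
from h import *
import pickle
from scipy.optimize import least_squares
s,p=pickle.load(open('pics/w1.pkl','rb'));im=cv2.imread('pics/w1.png');d=np.load('pics/w1.npy')
def onz(p,uv,z):
    o,v=ray(p,uv);return o+v*(z-o[2])/v[2]
# tray edges at z=10
for a,b in [((123,121),(380,131.5)),((130,215.5),(366,225))]:
    A,B=onz(p,a,10),onz(p,b,10);e=B-A;print('edge',np.round(A,1),np.round(B,1),'xdir yaw',np.degrees(np.arctan2(e[1],e[0]))+90)
P=[];
for v in range(138,215):
  for u in range(228,272):
    if d[v,u]>0: P.append(np.r_[at(p,(u,v),d[v,u]),im[v,u],u,v])
P=np.array(P);Q=P[P[:,2]>22]
print(len(Q),Q[:,:3].min(0),Q[:,:3].max(0))
yaw0=np.radians(-6)
x=np.array([508.,208,37,yaw0])
def loc(w,Q):
    a=np.array([np.cos(w[3]),np.sin(w[3])]);r=Q[:,:2]-w[:2]
    return r@a, r@np.array([-a[1],a[0]]), Q[:,2]-w[2]
for it in range(8):
    l,y,z=loc(x,Q);m=(abs(l)<18)&(Q[:,2]>25)
    f=lambda w:(lambda q:np.hypot(q[1],q[2])-14)(loc([508,w[0],w[1],w[2]],Q[m]))
    r=least_squares(f,x[1:],loss='soft_l1');x=np.r_[508,r.x]
print('axis',x,np.degrees(x[3]),m.sum(),np.sqrt(np.mean(f(x[1:])**2)))
l,y,z=loc(x,Q);print('l range',np.percentile(l,[0,1,2,98,99,100]))
for a in range(-45,60,4):
    k=(l>=a)&(l<a+4);
    if k.sum():print(a,k.sum(),'top',np.percentile(z[k],95).round(1),'w',np.percentile(y[k],[3,97]).round(1),P[P[:,2]>22][k][:,3:6].mean(0).round())
cv2.imwrite('pics/w1c.png',cv2.resize(im[130:225,140:360],None,fx=3.5,fy=3.5,interpolation=2))
# top triangulation of lens/ thread
T=camera_params('top')
```

```text
edge [583.9 341.4  10. ] [545.2  70.1  10. ] xdir yaw -8.120741669433883
edge [477.5 359.8  10. ] [436.9  83.4  10. ] xdir yaw -8.348736456395173
1544 [485.21618599 198.21184638  28.41522444] [549.73753532 230.80403435  52.43717072]
axis [ 5.08000000e+02  2.14888229e+02  3.67245018e+01 -1.52121156e-01] -8.715900239815497 890 0.5891649067980169
l range [-22.0523959  -20.90395225 -20.00687538  41.03773518  41.21965635
  41.62397828]
-25 15 top 10.2 w [-9.  9.] [ 75. 101. 115.]
-21 48 top 11.1 w [-9.  9.] [38. 71. 90.]
-17 80 top 14.6 w [-12.3  12.6] [48. 54. 57.]
-13 108 top 14.5 w [-13.1  12.6] [41. 43. 45.]
-9 98 top 14.4 w [-12.9  12.8] [63. 68. 70.]
-5 100 top 14.4 w [-12.8  12.9] [64. 69. 72.]
-1 103 top 14.4 w [-12.6  12. ] [64. 69. 72.]
3 106 top 14.4 w [-12.3  13.2] [65. 69. 72.]
7 101 top 14.4 w [-12.9  13.5] [63. 68. 70.]
11 114 top 14.6 w [-12.4  12.4] [64. 68. 71.]
15 105 top 14.0 w [-13.5  12.1] [64. 68. 71.]
19 113 top 14.5 w [-13.   12.5] [63. 67. 70.]
23 109 top 13.1 w [-12.   11.8] [63. 68. 70.]
27 97 top 12.2 w [-11.   10.8] [64. 68. 71.]
31 95 top 11.2 w [-9.7  9.2] [64. 69. 71.]
35 81 top 10.2 w [-8.6  8.8] [64. 68. 71.]
39 71 top 8.9 w [-8.3  8.2] [65. 70. 73.]
```

View pics/w1c.png

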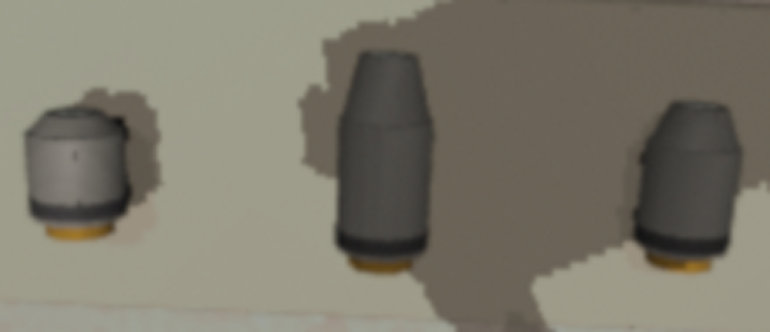

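Run:
```python
from h import *
import pickle
s,p=pickle.load(open('pics/w1.pkl','rb'))
Rt=q2R(s['tool_rot']);t=s['ee_pos']
for z in (-30,-5,14,50,100,148): print(z,proj(p,t+Rt@[0,0,z]))
C=np.array(p['cam_to_world']);print('cam in tool',np.round(Rt.T@(C[:3,3]-t),1),np.round(Rt.T@C[:3,:3],3).tolist())
pt,ps=camera_params('top'),camera_params('side')
def onz(p,uv,z):
    o,v=ray(p,uv);return o+v*(z-o[2])/v[2]
for c in [(152,178),(492,230),(122,318),(472,370)]: print('top corner',np.round(onz(pt,(90+c[0]/4,150+c[1]/4),10),1))
for c in [(385,148),(538,182),(235,473),(415,522)]: print('side corner',np.round(onz(ps,(150+c[0]/4,210+c[1]/3.5),10),1))
for n,q in(('top',pt),('side',ps)):
  d=np.load(f'pics/{n}0.npy')
  Z=[at(q,(u,v),d[v,u]) for u,v in ([(300,200),(250,180),(330,230),(200,250)] if n=='top' else [(230,230),(200,350),(300,260),(270,180)])];print(np.round(Z,1).tolist())
```

```text
-30 [258.35090179 297.28038957]
-5 [258.20887032 264.7605669 ]
14 [258.1296076 246.5994603]
50 [258.02033813 221.54770189]
100 [257.92033477 198.60467565]
148 [257.85564978 183.75647478]
cam in tool [  -0.3  -77.3 -128.6] [[1.0, 0.001, 0.0], [0.001, -0.954, -0.3], [-0.0, 0.3, -0.954]]
top corner [582.2 338.2  10. ]
top corner [541.6  67.9  10. ]
top corner [471.6 356.7  10. ]
top corner [433.2  81.6  10. ]
side corner [539.9  73.3  10. ]
side corner [432.1  88.7  10. ]
side corner [580.8 348.   10. ]
side corner [474.2 363.2  10. ]
[[566.6, -203.6, 1.9], [630.9, -46.7, -0.5], [472.7, -296.4, -2.5], [410.5, 106.9, 0.8]]
[[602.2, -6.4, -0.0], [600.1, 358.2, -1.7], [390.1, 67.5, -1.1], [512.0, -245.4, -0.6]]
```

Request:
jog_arm(steps=[[[-0.91, -0.19, 2], [0, 0, 0], -0.3], [[0, 0, 3], [0, 0, 2.6], -0.3], [[0, 0, 3], [0, 0, 0], -0.3], [[0, 0, 1.5], [0, 0, 0], -0.3], [[0, 0, 0.5], [0, 0, 0], -0.3], [[0, 0, 0], [0, 0, 0], -0.3], [[0, 0, 0], [0, 0, 0], -0.3]])

```text
clock: 5.32
ee_pos: [511.6, 214.5, 86.4]
tool_rot: [0.0, -0.652, 0.758, -0.0]
wrist_force: [-0.5, -0.1, 0.9]
opening: 0.652
```

Run:
```python
from h import *
s=monitor.get_obs();Rt=q2R(s['tool_rot']);print(s['clock'],s['ee_pos'],np.degrees(np.arctan2(-Rt[1,1],-Rt[0,1])))
p=camera_params('wrist');im,d=camera('wrist');cv2.imwrite('pics/w2.png',im);np.save('pics/w2.npy',d)
from scipy.optimize import least_squares
P=np.array([at(p,(u,v),d[v,u]) for v in range(60,260,2) for u in range(150,370,2) if d[v,u]>0])
L=(P-s['ee_pos'])@Rt   # tool frame
m=(abs(L[:,0])<17)&(L[:,1]<10)&(L[:,1]>-60)&(P[:,2]>25)&(P[:,2]<56);Q=P[m]
f=lambda w:np.hypot((Q[:,1]-w[0]-np.tan(w[2])*(Q[:,0]-511))*np.cos(w[2]),Q[:,2]-w[1])-14
k=(Q[:,0]<525)&(Q[:,0]>495);Qa=Q;Q=Q[k]
r=least_squares(f,[214,37,-.145],loss='soft_l1');print(len(Q),r.x,np.degrees(r.x[2]),np.sqrt(np.mean(r.fun**2)))
l=(Qa[:,:2]-[511.2,214.4])@[np.cos(-.147),np.sin(-.147)];print(np.percentile(l,[0,1,99,100]),Qa.shape)
```

```text
5.3167 [511.62755092 214.46981421  86.36544591] -8.589338614032147
320 [ 2.14416515e+02  3.66702740e+01 -1.49781908e-01] -8.581871196262888 0.523578628545607
[-9.54908563 -8.80506822 38.24273912 38.65326616] (682, 3)
```

View pics/w2.png

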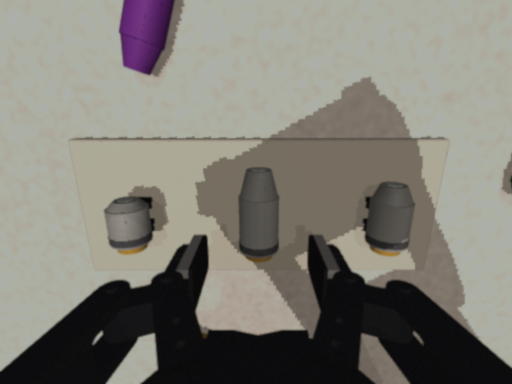

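The second view agrees: axis y is 214.4, z 36.7, yaw -8.6°, and the objective lies midway between the fingers. I'll descend and grip.

Request:
jog_arm(steps=[[[0, 0, 2], [0, 0, 0], -0.3], [[0, 0, 2], [0, 0, 0], -0.3], [[0, 0, 1], [0, 0, 0], -0.3], [[0, 0, 0.44], [0, 0, 0], -0.3], [[0, 0, 0], [0, 0, 0], -0.3], [[0, 0, 0], [0, 0, 0], 1], [[0, 0, 0], [0, 0, 0], 1], [[0, 0, 0], [0, 0, 0], 1], [[0, 0, 0], [0, 0, 0], 1], [[0, 0, 0], [0, 0, 0], 1], [[0, 0, 0], [0, 0, 0], 1], [[0, 0, 0], [0, 0, 0], 1]], newtons=70)

```text
clock: 6.37
ee_pos: [511.8, 214.1, 32.4]
tool_rot: [0.0, -0.652, 0.758, -0.001]
wrist_force: [-2.1, -5.0, 6.6]
opening: 0.304
```

Request:
jog_arm(steps=[[[0, 0, -1], [0, 0, 0], 1], [[0, 0, -2], [0, 0, 0], 1], [[0, 0, -3], [0, 0, 0], 1], [[0, 0, -3], [0, 0, 0], 1], [[0, 0, -3], [0, 0, 0], 1], [[0, 0, -3], [0, 0, 0], 1], [[1.5, -0.3, -0.8], [0, 0, 0], 1], [[3.1, -0.53, -0.8], [0, 0, 0], 1], [[3.1, -0.53, -0.8], [0, 0, 0], 1], [[3.1, -0.53, -0.8], [0, 0, 0], 1], [[3.1, -0.53, -0.8], [0, 0, 0], 1], [[3.1, -0.53, -0.8], [0, 0, 0], 1], [[3.1, -0.53, -0.8], [0, 0, 0], 1], [[3.1, -0.53, -0.8], [0, 0, 0], 1]])

```text
clock: 7.53
ee_pos: [515.7, -22.4, 246.6]
tool_rot: [0.001, -0.652, 0.758, -0.0]
wrist_force: [0.6, 0.4, -1.4]
opening: 0.306
```

Run:
```python
from h import *
s=monitor.get_obs();print(s['clock'],s['ee_pos'],s['opening'],s['wrist_force'],s['qpos'].round(2))
im,d=camera('wrist');cv2.imwrite('pics/w3.png',im);np.save('pics/w3.npy',d)
```

```text
7.5333 [515.73380856 -22.44439999 246.6448745 ] 0.3058190516046992 [ 0.56573714  0.36093876 -1.37718275] [-0.09 -0.24  1.78  0.    1.6   1.63]
```

View pics/w3.png

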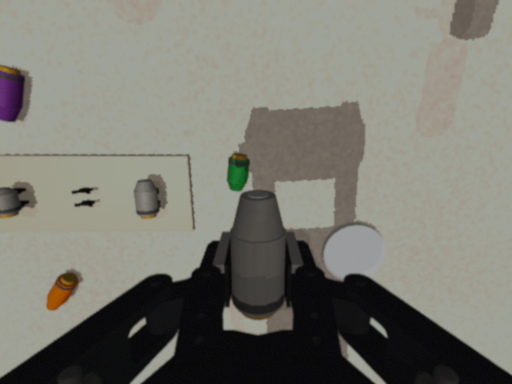

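It's held squarely, lens at (258,193), and its cradle at (85,197) is empty. On to the observing pose with the 30° tilt.

Request:
jog_arm(steps=[[[3.1, -0.5, -0.75], [0, 0, 0], 1], [[3.1, -0.5, -0.75], [0, 0, 0], 1], [[3.1, -0.5, -0.75], [0, 0, 0], 1], [[3.1, -0.5, -0.75], [0, 0, 0], 1], [[3.1, -0.5, -0.75], [0, 0, 0], 1], [[3.1, -0.5, -0.75], [0, 0, 0], 1], [[3.1, -0.5, -0.75], [0, 0, 0], 1], [[0, 0, 0], [6, 0, 0], 1], [[0, 0, 0], [6, 0, 0], 1], [[0, 0, 0], [6, 0, 0], 1], [[0, 0, 0], [6, 0, 0], 1], [[0, 0, 0], [6, 0, 0], 1], [[0, 0, 0], [0, 0, 0], 1], [[0, 0, 0], [0, 0, 0], 1], [[0, 0, 0], [0, 0, 0], 1]])

```text
clock: 8.83
ee_pos: [518.3, -240.8, 298.5]
tool_rot: [0.168, -0.63, 0.732, -0.196]
wrist_force: [0.7, -0.3, -1.2]
opening: 0.305
```

Run:
```python
from h import *
import pickle
s=monitor.get_obs();p=camera_params('wrist');print(s['clock'],s['ee_pos'],np.round(q2R(s['tool_rot']),3).tolist(),s['qpos'].round(2))
im,d=camera('wrist');cv2.imwrite('pics/w4.png',im);np.save('pics/w4.npy',d);pickle.dump((s,p),open('pics/w4.pkl','wb'))
print(finder.place_of('wrist','camera'),finder.place_of('wrist','objective_long_lens'))
```

```text
8.8333 [ 518.26707257 -240.83504214  298.48666349] [[-0.15, -0.857, 0.493], [-0.989, 0.129, -0.075], [0.0, -0.498, -0.867]] [-0.58 -0.41  1.89  0.22  1.19  1.11]
[{'uv': [264.5, 101.0], 'confidence': 0.56}] [{'uv': [257.4, 193.4], 'confidence': 0.6}]
```

View pics/w4.png

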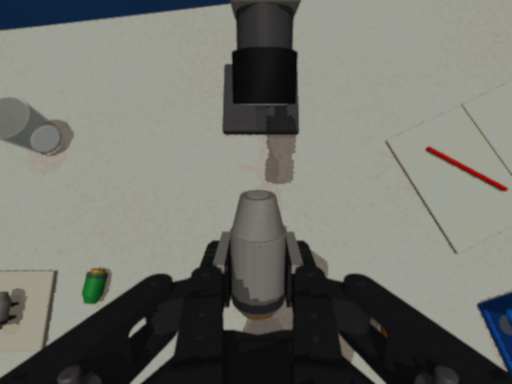

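The wrist view shows the camera's front ring at (265,75) with its front edge on row 103. The held objective's lens is at (258,195). I'll fit both from this depth image.

```bash
cat > fw.py <<'E'
from h import *
import pickle,sys
from scipy.optimize import least_squares
def cl(p,d,c0,c1,r0,r1,st=1):
    return np.array([np.r_[at(p,(u,v),d[v,u]),u,v] for v in range(r0,r1,st) for u in range(c0,c1,st) if d[v,u]>0])
def axes(yaw,pit):
    ax=np.array([np.cos(yaw)*np.cos(pit),np.sin(yaw)*np.cos(pit),np.sin(pit)])
    y=np.array([-np.sin(yaw),np.cos(yaw),0]);return ax,y,np.cross(ax,y)
def head(p,d,g,freepit=False,box=(215,315,0,125)):
    P=cl(p,d,*box)[:,:3];P=P[P[:,2]>180]
    v=np.array([np.radians(-9),0,0,np.radians(30)]);g=np.array(g,float)
    ax0,y0,z0=axes(v[0],v[3]);c0=g+15*ax0
    def loc(w,P):
        ax,y,z=axes(w[0],w[3] if freepit else np.radians(30));dd=P-(c0+w[1]*y0+w[2]*z0);return dd@ax,dd@y,dd@z
    for it in range(12):
        a,b,c=loc(v,P);r=np.hypot(b,c);m=(abs(a)<14)&(abs(r-24)<(8 if it<4 else 3))
        f=lambda w:(lambda q:np.hypot(q[1],q[2])-24)(loc(w,P[m]))
        q=least_squares(f,v,loss='soft_l1');v=q.x
    a,b,c=loc(v,P);k=(np.hypot(b,c)<26.5)&(c>0)&(abs(b)<15)
    fr=np.percentile(a[k],[0,.5,1,2]);ax,_,_=axes(v[0],v[3] if freepit else np.radians(30))
    glass=c0+v[1]*y0+v[2]*z0+fr[1]*ax
    print('head yaw',np.degrees(v[0]).round(2),'pit',np.degrees(v[3]).round(2),'n',m.sum(),'rms',np.sqrt(np.mean(f(v)**2)).round(2),'front',fr.round(1),'glass',glass.round(1),'focus',(glass-70*ax).round(1))
    # profile
    for s in range(-16,70,8):
        k=(a>=s)&(a<s+8)&(abs(b)<40)&(c>-5)
        if k.sum()>5: print(s,k.sum(),'ymid',round((np.percentile(b[k],1)+np.percentile(b[k],99))/2,1),'half',round((np.percentile(b[k],99)-np.percentile(b[k],1))/2,1),'top',np.percentile(c[k],98).round(1))
    return v,glass,ax
def held(s,p,d):
    Rt=q2R(s['tool_rot']);P=cl(p,d,225,292,180,325)[:,:3]
    L=(P-s['ee_pos'])@Rt   # tool coordinates
    L=L[(abs(L[:,0])<15)&(L[:,2]<0)&(L[:,2]>-25)&(L[:,1]<30)&(L[:,1]>-60)]
    B=L[(L[:,1]<16)&(L[:,1]>-17)]
    v=np.array([0,-5,0,0.])
    def f(w): # axis point (w0, 0, w1) dir (w2,-1,w3)
        u=np.array([w[2],-1,w[3]]);u/=np.linalg.norm(u);dd=B-[w[0],0,w[1]];return np.linalg.norm(np.cross(dd,u),axis=1)-14
    q=least_squares(f,v,loss='soft_l1');w=q.x;u=np.array([w[2],-1,w[3]]);u/=np.linalg.norm(u)
    l=(L-[w[0],0,w[1]])@u
    print('held',len(B),'pt',w[:2].round(2),'dir deg x,z',np.degrees(w[2:]).round(2),'rms',np.sqrt(np.mean(q.fun**2)).round(2),'l',np.percentile(l,[0,1,99,99.5,100]).round(1))
    return w,u,l
E
python3 - <<'E'
from fw import *
s,p=pickle.load(open('pics/w4.pkl','rb'));d=np.load('pics/w4.npy')
for fp in (0,1): head(p,d,[629,-262,256],fp)
w,u,l=held(s,p,d)
Rt=q2R(s['tool_rot']);print('dir world',Rt@u)
for n,b in(('dish',0),):pass
E
```

```text
head yaw -8.72 pit 30.0 n 2742 rms 0.58 front [-13.3 -13.3 -12.7 -12.1] glass [ 630.8 -262.2  256.3] focus [ 570.8 -253.   221.3]
-16 537 ymid -0.1 half 22.5 top 24.8
-8 781 ymid -0.1 half 22.3 top 25.0
0 830 ymid 0.4 half 22.6 top 24.8
8 857 ymid 0.1 half 22.5 top 24.9
16 759 ymid 0.0 half 22.0 top 24.9
24 768 ymid -0.2 half 19.0 top 21.0
32 797 ymid 0.4 half 19.1 top 21.2
40 1112 ymid 0.0 half 21.2 top 22.1
48 13 ymid 0.3 half 22.3 top 20.2
head yaw -8.73 pit 30.14 n 2738 rms 0.58 front [-13.3 -13.3 -12.7 -12. ] glass [ 630.8 -262.2  256.3] focus [ 571.  -253.   221.1]
-16 532 ymid -0.1 half 22.5 top 24.8
-8 778 ymid -0.1 half 22.3 top 25.0
0 832 ymid 0.4 half 22.6 top 24.8
8 859 ymid 0.1 half 22.5 top 24.9
16 760 ymid 0.0 half 22.0 top 24.9
24 766 ymid -0.2 half 19.0 top 20.9
32 802 ymid 0.4 half 19.1 top 21.1
40 1110 ymid 0.1 half 21.2 top 22.0
48 15 ymid 0.3 half 22.3 top 20.3
held 4029 pt [-0.31 -4.  ] dir deg x,z [0.23 0.23] rms 3.28 l [-26.4 -24.2  37.6  37.7  38.1]
dir world [ 0.85857337 -0.13365552  0.4949626 ]
```

```bash
sed -i 's/(abs(L\[:,0\])<15)&(L\[:,2\]<0)/(abs(L[:,0])<10)\&(L[:,2]<-8)/' fw.py
python3 - <<'E'
from fw import *
s,p=pickle.load(open('pics/w4.pkl','rb'));d=np.load('pics/w4.npy')
w,u,l=held(s,p,d)
Rt=q2R(s['tool_rot']);X=Rt@u;print('yaw',np.degrees(np.arctan2(X[1],X[0])),'pit',np.degrees(np.arcsin(X[2])))
lens=s['ee_pos']+Rt@(np.array([w[0],0,w[1]])+38*u)
print('lens',lens,'delta tool',Rt.T@(np.array([570.8,-253,221.3])-lens), 'pix',proj(p,lens))
E
```

```text
held 2576 pt [-0.36 -3.74] dir deg x,z [-0.11  0.51] rms 0.51 l [-26.4 -24.7  37.2  37.4  37.9]
yaw -8.463480482637031 pit 29.37979456704155
lens [ 549.22832784 -245.07298655  320.37451074] delta tool [ 4.57059397 29.8615688  97.11503303] pix [257.33455736 192.54502505]
```

Request:
jog_arm(steps=[[[0, 0, 0], [0.6, 0, 0.3], 1], [[0.11, 0.75, 2.43], [0, 0, 0], 1], [[0.11, 0.75, 2.43], [0, 0, 0], 1], [[0.11, 0.75, 2.43], [0, 0, 0], 1], [[0.11, 0.75, 1.43], [0, 0, 0], 1], [[0, 0, 0.7], [0, 0, 0], 1], [[0, 0, 0.3], [0, 0, 0], 1], [[0, 0, 0], [0, 0, 0], 1], [[0, 0, 0], [0, 0, 0], 1], [[0, 0, 0], [0, 0, 0], 1], [[0, 0, 0], [0, 0, 0], 1]])

```text
clock: 9.9
ee_pos: [541.2, -248.7, 199.7]
tool_rot: [0.173, -0.627, 0.733, -0.2]
wrist_force: [-0.6, -0.6, -0.7]
opening: 0.302
```

Run:
```python
from fw import *
s=monitor.get_obs();p=camera_params('wrist');im,d=camera('wrist');cv2.imwrite('pics/w5.png',im);np.save('pics/w5.npy',d);pickle.dump((s,p),open('pics/w5.pkl','wb'))
im,ds=camera('side');cv2.imwrite('pics/s5.png',im);np.save('pics/s5.npy',ds);b=im[50:200,150:300];cv2.imwrite('pics/s5c.png',cv2.resize(b,None,fx=4,fy=4,interpolation=2))
im,dt=camera('top');cv2.imwrite('pics/t5.png',im);np.save('pics/t5.npy',dt)
print(s['clock'],s['ee_pos'],s['opening'],s['wrist_force'],abs(s['dq']).max())
w,u,l=held(s,p,d)
Rt=q2R(s['tool_rot']);X=Rt@u;print('yaw',np.degrees(np.arctan2(X[1],X[0])),'pit',np.degrees(np.arcsin(X[2])))
lens=s['ee_pos']+Rt@(np.array([w[0],0,w[1]])+38*u)
print('lens',lens,'delta tool',Rt.T@(np.array([570.8,-253,221.3])-lens))
try: head(p,d,[630.8,-262.2,256.3])
except Exception as e: print(e)
```

```text
9.9 [ 541.21481628 -248.70295609  199.66690799] 0.30162950587377696 [-0.57287184 -0.57615874 -0.72593944] 0.00642890519410134
held 2560 pt [-0.38 -3.76] dir deg x,z [0.11 0.38] rms 0.51 l [-26.  -24.7  37.3  37.4  38. ]
yaw -9.055464268796909 pit 30.290704794772974
lens [ 571.78244774 -253.20289658  222.06439763] delta tool [-0.04753394  1.25179999  0.14632705]
index -1 is out of bounds for axis 0 with size 0
```

View pics/w5.png

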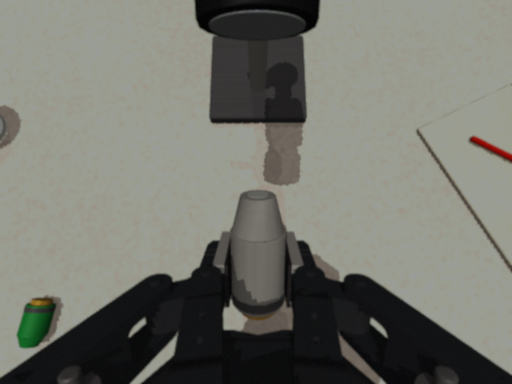

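View pics/s5c.png

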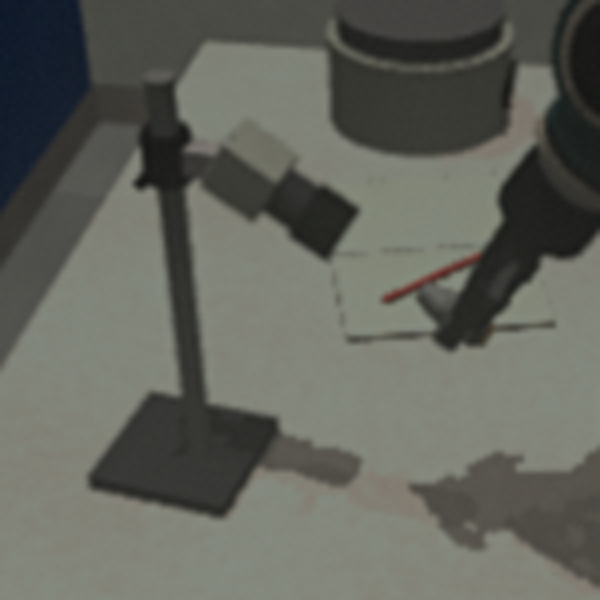

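View pics/t5.png

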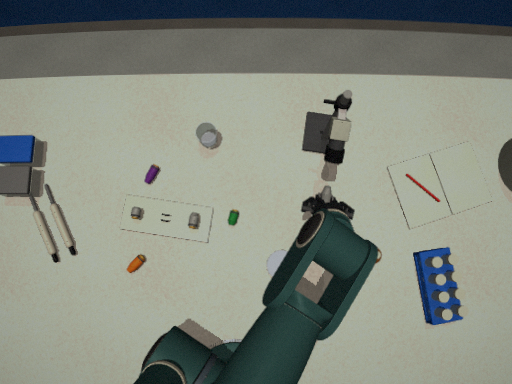

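The near view now shows the camera's glass face, centred at about (257,22). I'll use it to check the glass plane and centre directly.

Run:
```python
from fw import *
s,p=pickle.load(open('pics/w5.pkl','rb'));d=np.load('pics/w5.npy');im=cv2.imread('pics/w5.png')
cv2.imwrite('pics/w5c.png',cv2.resize(im[0:60,180:335],None,fx=5,fy=5,interpolation=2))
P=cl(p,d,185,330,0,48);ax,y,z=axes(np.radians(-8.72),np.radians(30))
g=np.array([630.8,-262.2,256.3]);D=P[:,:3]-g;a,b,c=D@ax,D@y,D@z
for r in range(0,46,2):
    k=(P[:,4]==r)&(P[:,2]>150)
    if k.sum()>4:
        kk=np.where(k)[0]
        print(r,k.sum(),'u',P[kk[0],3],P[kk[-1],3],'b',b[kk].min().round(1),b[kk].max().round(1),'a med(center)',np.median(a[k&(abs(b)<10)]).round(1),'c',np.median(c[k&(abs(b)<10)]).round(1))
k=(P[:,2]>150)&(np.hypot(b,c)<20)&(abs(a)<12)
A=np.c_[b[k],c[k],np.ones(k.sum())];q=np.linalg.lstsq(A,a[k],rcond=None)[0];print('plane a=',q,k.sum(),'tilt deg',np.degrees(q[:2]))
```

```text
0 125 u 195.0 319.0 b -22.8 22.5 a med(center) 1.7 c 23.5
2 124 u 195.0 319.0 b -22.9 22.5 a med(center) 1.2 c 23.3
4 124 u 195.0 319.0 b -22.9 22.6 a med(center) 0.8 c 23.0
6 124 u 195.0 318.0 b -22.6 22.8 a med(center) 0.4 c 22.5
8 124 u 195.0 318.0 b -22.7 22.8 a med(center) 0.3 c 20.9
10 124 u 195.0 318.0 b -22.6 22.9 a med(center) 0.4 c 18.7
12 123 u 195.0 318.0 b -22.6 22.9 a med(center) -0.0 c 18.3
14 121 u 196.0 318.0 b -22.5 22.4 a med(center) -0.2 c 16.9
16 122 u 196.0 318.0 b -22.9 22.5 a med(center) -0.2 c 14.7
18 122 u 196.0 318.0 b -22.8 22.6 a med(center) -0.1 c 12.3
20 121 u 197.0 317.0 b -22.7 22.3 a med(center) -0.2 c 10.4
22 120 u 197.0 316.0 b -22.5 22.6 a med(center) -0.2 c 7.7
24 118 u 198.0 315.0 b -22.7 22.9 a med(center) -0.2 c 5.2
26 117 u 199.0 315.0 b -23.5 22.9 a med(center) -0.2 c 2.5
28 112 u 201.0 312.0 b -22.8 22.9 a med(center) -0.2 c -0.4
30 104 u 205.0 309.0 b -22.0 21.6 a med(center) -0.1 c -3.5
32 97 u 208.0 305.0 b -20.8 21.0 a med(center) -0.1 c -6.4
34 84 u 215.0 298.0 b -18.4 18.4 a med(center) -0.1 c -9.9
36 69 u 222.0 291.0 b -15.5 15.7 a med(center) -0.0 c -13.6
38 44 u 235.0 278.0 b -9.9 10.2 a med(center) -0.0 c -17.3
plane a= [-3.02386608e-05  1.69406786e-03 -9.07717521e-02] 2381 tilt deg [-0.00173255  0.09706294]
```

View pics/w5c.png

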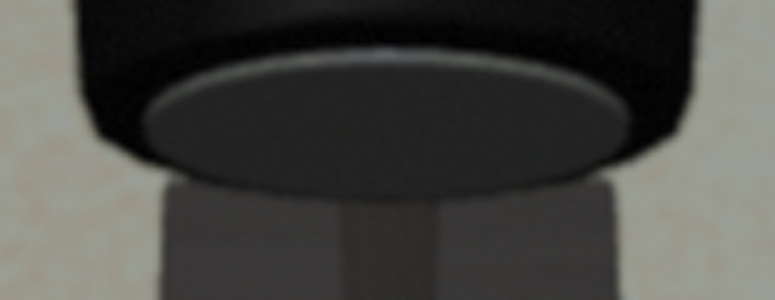

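The glass plane and axis match my fit to about 0.1 mm and 0.1°. One last trim: 1 mm back, with tiny turns.

Request:
jog_arm(steps=[[[0, 0.1, 0], [-0.2, 0, -0.2], 1], [[0, 0, 0], [0, 0, 0], 1], [[0, 0, 0], [0, 0, 0], 1], [[0, 0, 0], [0, 0, 0], 1], [[0, 0, 0], [0, 0, 0], 1], [[0, 0, 0], [0, 0, 0], 1]])

```text
clock: 10.55
ee_pos: [540.2, -248.5, 197.9]
tool_rot: [0.171, -0.629, 0.732, -0.199]
wrist_force: [-0.6, 0.1, -1.6]
opening: 0.304
```

Run:
```python
from fw import *
s=monitor.get_obs();p=camera_params('wrist');im,d=camera('wrist')
print(s['clock'],s['ee_pos'],s['opening'],s['wrist_force'],abs(s['dq']).max())
w,u,l=held(s,p,d);Rt=q2R(s['tool_rot']);X=Rt@u;print('yaw',np.degrees(np.arctan2(X[1],X[0])),'pit',np.degrees(np.arcsin(X[2])))
lens=s['ee_pos']+Rt@(np.array([w[0],0,w[1]])+38*u);dl=Rt.T@(np.array([570.8,-253,221.3])-lens)
print('lens',lens,'delta tool',dl)
if np.linalg.norm(dl)<2.5: print(ctrl.finish_job())
```

```text
10.55 [ 540.15147382 -248.45228892  197.89239824] 0.3040731980505743 [-0.61715978  0.11126282 -1.6181236 ] 0.001458511212655699
held 2577 pt [-0.39 -3.8 ] dir deg x,z [0.   0.45] rms 0.5 l [-26.1 -24.7  37.3  37.4  37.9]
yaw -8.725334126918671 pit 29.944394419748942
lens [ 570.85788698 -252.77618832  220.13430253] delta tool [ 0.22891034 -0.56973029 -1.01749723]
the job is handed in; nothing more can be done
None
```

I picked the longest steel objective out of the middle cradle, gripped at 70 N. It is now held in front of the inspection camera, lens end towards the glass, and I handed the job in at about 10.6 s.

**Last check (wrist camera):**
- **Direction:** the objective's axis is at yaw -8.73° and pitch 29.9°. The camera's axis is at -8.72° and 30°.
- **Position:** the front lens is at about (570.9, -252.8, 220.1) and the focus is at (570.8, -253.0, 221.3). That leaves an error of about 1.2 mm, mostly in height.
- **Steadiness:** the arm was at rest and the grip was stable.

**Other things in the scene:** I touched nothing on the way. The top view before the final trim showed the other two objectives and the beaker in place. There the arm hid the bottle and most of the dish, so I have no final picture of those two.

**Disagreements:**
- **Camera calibrations:** the top and side cameras disagreed by about 7 mm on the tray's position. I relied on the wrist camera, where two views agreed to under 1 mm.
- **Final trim:** the last 1 mm move also lowered the lens about 1 mm more than I intended. I left it there.

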